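# Fit the wooden stop on the bent rod of the roll holder

## Task

Pick up the drilled wooden stop block and thread it over the free end of the holder's bent rod. Slide it along the rod and round the bend, feeling your way and never forcing it, until it sits right up against the shoulder at the foot end, then let go of it. Leave the cardboard tube, the cup and the tape roll where they stand.

Things in the scene. Friction and masses are not known exactly. Their poses are not given: they have to be found in the camera images.
- stop_block: Loose wooden block standing upright on the table: 22 mm (its x) by 36 mm (its y) by 56 mm tall (z), about 60 g. Origin: centre of its underside. A 14.5 mm round hole goes right through along its x, 34 mm above the underside. Same both ways round. Grip it from above across its 36 mm width, a finger on either side of the rod. A light grip (5 N) holds it and lets it give in yaw.
- block_hole (a point): Centre of the block's hole, in the middle of its 22 mm thickness, 34 mm above the underside; axes as the block's, x along the hole.
- holder: Fixed rigid holder: a level 12 mm round steel rod, axis 130 mm above the table, bent once to the left (seen from above, going from its free end). Origin: on the table below the centre of the bend's arc, z up. In this frame the straight outer leg runs along +x at y = -70 mm, from the free end at x = -100 mm to x = 0, where an arc of 70 mm radius about the origin begins.
- rod_tip (a point): End of the rod's rounded free end, on its axis, 130 mm above the table; axes as the holder's, x along the outer leg from the free end to the bend. The shoulder at the other end is a 29 mm disc; 34 mm past its face a post goes down to a steel foot, 100 by 130 by 12 mm. More than 15 N between block and holder, or fingers and holder, is forcing.
- bend_centre (a point): Centre of the bend's arc, 130 mm up; axes as the holder's. The rod was bent by hand, through 34 to 62 degrees; the pose does not tell how much, so where the arc ends must be felt or seen. Then a straight inner leg, tangent to the arc, runs 80 mm to the shoulder. At the shoulder the hole's centre is 69 mm along this leg and 98 mm from here.
- tube: Bystander: cardboard tube standing upright, 44 mm across, 100 mm tall. Origin: centre of its underside.
- cup: Bystander: lidded paper cup, 80 mm across at the lid, 98 mm tall. Origin: centre of its underside.
- tape_roll: Bystander: roll of tape lying flat, 90 mm across, 24 mm high. Origin: centre of its underside.
There are look-alikes about, which are no part of the job. There is more than one size of the stop_block; the job needs the middle-sized.

How it is judged:
On the way, in this order (a step that is already met when the one before it is completed fails the run):
1. the block is threaded on the outer leg of the rod (x of block_hole in the frame of holder between -0.085 and -0.005 m and y of block_hole in the frame of holder between -0.077 and -0.063 m and height (world z) of block_hole between 0.123 and 0.137 m), for 0.1 s.
2. the block has passed round the bend (x of block_hole in the frame of holder above 0.065 m and y of block_hole in the frame of holder above -0.05 m and height (world z) of block_hole between 0.12 and 0.138 m), for 0.1 s.
At the end, for the whole second after the job is handed in: The block hangs on the inner leg of the rod, round the bend, within about 4 mm of the shoulder (hole centre more than 95.5 mm from the bend's centre), at the rod's height, let go and at rest; the bystanders stand where they were (all of step 2 and horizontal distance between block_hole and bend_centre above 0.0955 m and linear speed of stop_block below 0.02 m/s and contact force between the fingers and stop_block below 0.1 N); the robot touches nothing.
It fails at once if the block is forced on the rod (more than 15 N between block and holder) (contact force between stop_block and holder above 15 N).
It fails at once if the fingers press on the holder with more than 15 N (contact force between the fingers and holder above 15 N).
It fails at once if the cardboard tube is moved more than 20 mm (distance of tube from where it was at the start of the episode above 0.02 m).
It fails at once if the cup is moved more than 20 mm (distance of cup from where it was at the start of the episode above 0.02 m).
It fails at once if the tape roll is moved more than 20 mm (distance of tape_roll from where it was at the start of the episode above 0.02 m).
It also fails if it takes over 72 s, if anything falls off the work surface, if the arm or the gripper's body presses on something with over 40 N, if the wrist force passes 120 N, or if a joint passes its speed limit or range.

## Robot

A 6-joint arm with a two-finger parallel gripper is mounted at the origin on the work surface. World frame = base frame: x ahead of the robot, y to its left, z up, the work surface at z = 0. Lengths are in m, angles in rad, forces in N, time in s.
With the tool pointing down it reaches from about 0.35 to 0.975 m from the base axis. Payload 7.1 kg.
Tool frame: the origin (TCP) lies midway between the tips of the shut fingers; the grasp point (between the pads) lies 19 mm behind it; z points along the fingers, y is the line along which they close (so a half turn about z gives the same grasp; the last joint's range is limited). The gripper opens to 88 mm and grips with 3 to 60 N. Pads are 20 mm wide; open, the fingers measure 115 mm over their backs; the gripper's body (75 mm by 178 mm) begins 61 mm behind the grasp point.
Start: joints at [-1.294, 0.423, 1.63, -0, 1.089, -0.019], TCP at [0.182, -0.598, 0.223] pointing down, gripper open.
Joint ranges: [-3, 3], [-0.9, 2.11], [0.09, 2.58], [-1.31, 4.45], [0.11, 2.69], [-2.54, 2.54]. Speed limits (rad/s): [2.39, 2.39, 3.01, 3.14, 3.14, 3.14].

## Interface

Orientations are given as a unit quaternion [w, x, y, z].
In Python, from cell import env gives the robot as it stands. The module is installed in compiled form; this text tells all that it offers.
- The arm moves only by the tool apply_moves, never from a script. Its argument "commands" is one flat list of numbers, 7 for each row, row after row: the shift along the tool's x, y, z in mm, then the turn, a rotation vector about the tool's x, y, z in rad, then the closure in counts, from 0 (fully open) to 255 (shut). A call has 1 to 12 rows; each row shifts and turns the commanded pose from where the row before left it, along the tool's axes as they then stand; what a row does not reach is not made up. A row lasts 1/12 s, in which the tool goes at most 41.7 mm and 7.16 degrees, less where a joint would pass 70% of its speed; a pose out of reach is approached as far as the arm can. A call with a gripper value outside its range is refused whole. The fingers move at their own pace and stop on an object; "squeeze" is the grip in N (left out, the last holds). Time passes only in rows, so rows that do not move let the fingers close. It gives the time, the measured TCP pose, the force, the opening and the grip force at its end, in the units of the state.
- env.get_obs(): the state, without advancing time (a new reading comes with each control period).
- env.grab_frame(name): name is "scene" or "top" or "wrist"; returns a dict with "img" (384x512x3 uint8, red, green, blue), "camera_matrix" (3x3 intrinsics, pixels), "T" (4x4, takes a point from camera to world coordinates). Camera axes: x right, y down, z forward; pixel columns grow to the right and rows downward; lengths in m; the calibration is good to about 2 mm. A picture is of the moment at which its call begins. There is no depth.
- env.finish_job(): hands the job in; it is judged then, once.
The state is a dict: "t": time; "q": joint angles; "joint_velocities": joint speeds; "effort": joint torques, N m; "position": TCP position; "orientation": TCP orientation; "contact_force": force on the tool from outside, world axes, zero at the start; "moment": the same for the moment, N m; "opening": finger opening in m; "gripper_force": force on a finger pad.
Only numpy, scipy, OpenCV 4.12 (cv2) and the standard library are available. Lean on these libraries where they do the work, as an engineer would, in place of code of your own. Each camera call takes 0.05 s, during which the arm holds its last target. There are 200 camera calls.

## Working session

There is one attempt and no reset: what is moved stays moved. The work goes in short steps, Python scripts to look and compute and a tool call to move; the robot and the scene stay as the last step left them, time stands still between calls to the robot, and variables do not carry over. Pictures are saved under pics/ and viewed, at most 11 in all, crops included, and the job is handed in when it is done.

Besides the shell and the picture viewer there is one more tool, called after "Call:" as name(argument=value, ...) on one line, values as JSON. apply_moves: Moves the arm, as the interface text tells. Its arguments: {"type":"object","properties":{"commands":{"type":"array"},"squeeze":{"type":"number"}},"required":["commands"]}

```bash
mkdir -p pics
python3 - <<'E'
from cell import env
import cv2,numpy as np,pickle
d={}
for n in("scene","top","wrist"):
    f=env.grab_frame(n);d[n]=f;print(n,np.round(f["camera_matrix"],1).tolist(),np.round(f["T"],4).tolist())
pickle.dump(d,open("f0.pkl","wb"))
for n in d: cv2.imwrite(f"pics/{n}0.png",d[n]["img"][...,::-1])
cv2.imwrite("pics/both0.png",cv2.resize(np.vstack([d["top"]["img"],d["scene"]["img"]])[...,::-1],(400,600)) if 0 else cv2.resize(d["top"]["img"][...,::-1],(800,600),interpolation=cv2.INTER_CUBIC))
cv2.imwrite("pics/sc0.png",cv2.resize(d["scene"]["img"][...,::-1],(800,600),interpolation=cv2.INTER_CUBIC))
o=env.get_obs();print(o)
E
```

```text
scene [[391.6, 0.0, 254.8], [0.0, 391.6, 193.3], [0.0, 0.0, 1.0]] [[0.7276, 0.3888, -0.5652, 1.034], [0.6858, -0.3941, 0.6118, -0.5541], [0.0151, -0.8328, -0.5534, 0.579], [0.0, 0.0, 0.0, 1.0]]
top [[456.1, 0.0, 260.1], [0.0, 456.1, 190.5], [0.0, 0.0, 1.0]] [[0.0004, -0.9959, 0.0905, 0.458], [-0.9999, 0.0011, 0.0164, -0.0258], [-0.0165, -0.0905, -0.9958, 1.1147], [0.0, 0.0, 0.0, 1.0]]
wrist [[290.8, 0.0, 258.7], [0.0, 290.8, 192.5], [0.0, 0.0, 1.0]] [[0.2916, -0.9185, -0.267, 0.256], [-0.9565, -0.2802, -0.0809, -0.576], [-0.0005, 0.279, -0.9603, 0.3835], [0.0, 0.0, 0.0, 1.0]]
{'t': 0.15, 'q': array([-1.29398250e+00,  4.23652186e-01,  1.63046215e+00, -1.72701667e-05,
        1.08859444e+00, -1.90056262e-02]), 'joint_velocities': array([ 0.00138842, -0.00198875, -0.00296619, -0.00110727, -0.00094251,
       -0.00127842]), 'effort': array([ 8.01636161e-04, -5.44984853e+01, -2.73918861e+01,  6.43544784e-02,
        2.04647833e-02, -7.41073472e-05]), 'position': array([ 0.18210882, -0.59745903,  0.22210901]), 'orientation': array([-5.52449703e-04,  9.89080539e-01,  1.47374948e-01, -7.93223294e-05]), 'contact_force': array([ 0.58200986, -0.868727  , -0.31687814]), 'moment': array([-0.0150522 ,  0.04098881, -0.01563077]), 'gripper_force': 0.0, 'opening': 0.08827980421248992}
```

View pics/both0.png

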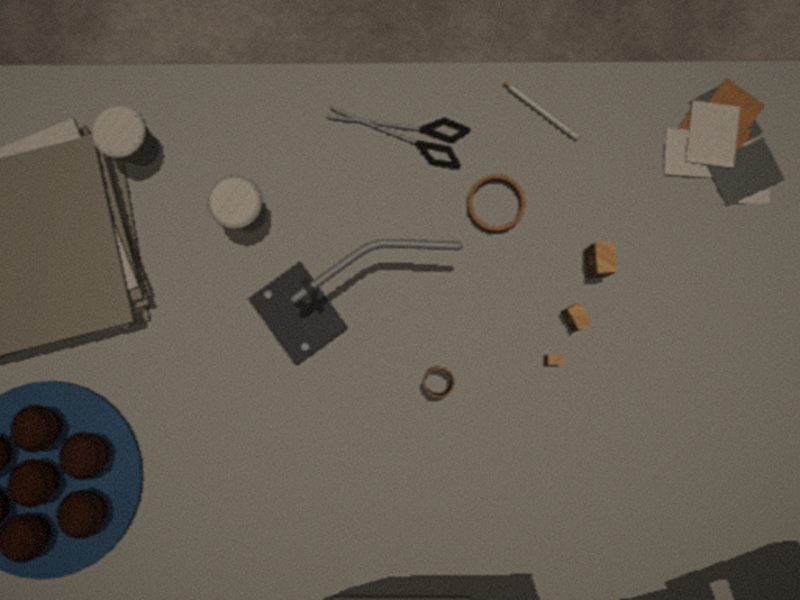

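View pics/sc0.png

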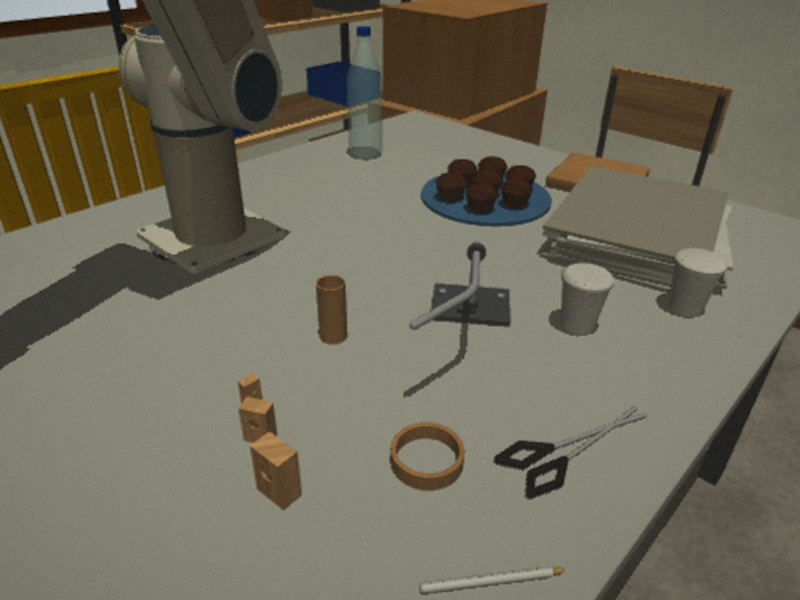

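The top view shows three blocks at about (603,258), (577,317) and (555,360) in the 800x600 scale; the middle-sized one is at (577,317). The rod tip is at (460,246), the bend near (375,243) and the shoulder near (313,287). The scene view shows the hole faces pointing roughly towards that camera.

```bash
cat > h.py <<'E'
import numpy as np,cv2
from scipy.spatial.transform import Rotation as R
def ray(f,px,z):
    px=np.atleast_2d(px).astype(float);K,T=f["camera_matrix"],f["T"]
    d=np.c_[(px-K[:2,2])/[K[0,0],K[1,1]],np.ones(len(px))]@T[:3,:3].T
    return T[:3,3]+d*((z-T[2,3])/d[:,2])[:,None]
def proj(f,P):
    K,T=f["camera_matrix"],f["T"];c=(np.atleast_2d(P)-T[:3,3])@T[:3,:3];u=c@K.T;return u[:,:2]/u[:,2:]
def rot(o): return R.from_quat(np.roll(o["orientation"],-1))
E
python3 - <<'E'
from h import *;import pickle
d=pickle.load(open("f0.pkl","rb"));f=d["top"];im=f["img"]
hsv=cv2.cvtColor(im,cv2.COLOR_RGB2HSV)
m=((hsv[...,1]>90)&(hsv[...,2]>60)&(hsv[...,0]<25)).astype(np.uint8)
n,l,s,c=cv2.connectedComponentsWithStats(m)
for i in range(1,n):
    if s[i,4]>25: print(s[i],c[i].round(1),ray(f,c[i],.056)[0].round(3))
# bright-top of blocks
print(hsv[192:215,355:385,2][::1].tolist() if 0 else '')
# rod
r=im[135:200,180:300].astype(int).sum(2)
c1=cv2.resize(im[130:250,150:310][...,::-1],(800,600),interpolation=cv2.INTER_CUBIC)
c2=cv2.resize(im[190:220,350:390][...,::-1],(400,300),interpolation=cv2.INTER_CUBIC)
c3=cv2.resize(d["scene"]["img"][235:330,140:200][...,::-1],(360,570)[::1],interpolation=cv2.INTER_CUBIC)
o=np.zeros((600,800,3),np.uint8);o[:300,:400]=c2;o[:570,400:760]=c3
o[300:,:400]=cv2.resize(c1,(400,300));cv2.imwrite("pics/crop1.png",o)
E
```

```text
[453  50  36  46 599] [472.4  68.3] [ 0.845 -0.512  0.056]
[435  71   7  12  49] [438.5  77.8] [ 0.822 -0.431  0.056]
[299 112  37  36 313] [317.3 129.5] [ 0.698 -0.143  0.056]
[380 154  15  21 270] [387.  164.3] [ 0.615 -0.304  0.056]
[363 194  16  17 161] [370.2 202. ] [ 0.527 -0.264  0.056]
[350 227  11   7  75] [355.  229.9] [ 0.463 -0.227  0.056]
[271 235  20  20  98] [280.  244.1] [ 0.43  -0.054  0.056]
```

View pics/crop1.png

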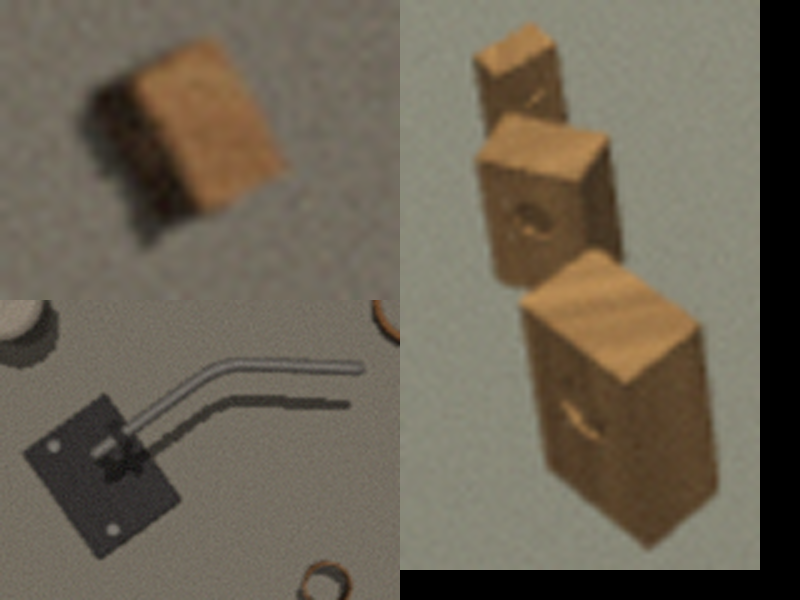

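The middle block's top face has corners at about (135,80), (212,38), (285,165) and (208,212) in the 10x crop, so its hole axis is at about -61° world yaw. Next I fit the rod.

```bash
cat > rod.py <<'E'
from h import *
def fit(f,x0,x1,y0,y1,step):  # per-column rod centre by low saturation (grey steel against warm table)
    im=cv2.GaussianBlur(f["img"],(3,3),0).astype(float)
    g=(im[...,2]-im[...,0]);pts=[]
    for x in range(x0,x1,step):
        c=g[y0:y1,x];w=np.clip(c-np.median(c)-4,0,None)
        k=w.argmax();ii=np.arange(max(0,k-4),min(len(c),k+5));
        pts.append((x,y0+(w[ii]*ii).sum()/max(w[ii].sum(),1e-6),w.max()))
    return np.array(pts)
E
python3 - <<'E'
from rod import *;import pickle
d=pickle.load(open("f0.pkl","rb"));f=d["top"]
im=f["img"].astype(int)
for r in range(148,168,1): print(r,im[r,270].tolist(),im[r,225].tolist())
p=fit(f,200,305,145,195,4)
W=ray(f,p[:,:2],.13)
print(np.c_[p.round(1),W[:,:2].round(4)])
print(ray(f,[295.6,157.2],.13), ray(f,[370.3,201.9],.056))
E
```

```text
148 [111, 105, 91] [112, 107, 94]
149 [115, 106, 94] [111, 102, 91]
150 [115, 107, 96] [115, 106, 96]
151 [116, 110, 97] [114, 110, 94]
152 [118, 108, 100] [116, 111, 96]
153 [94, 90, 81] [117, 109, 99]
154 [95, 90, 82] [118, 109, 98]
155 [103, 99, 95] [116, 110, 98]
156 [115, 110, 103] [113, 106, 92]
157 [86, 84, 76] [112, 105, 95]
158 [72, 67, 64] [120, 110, 100]
159 [94, 88, 80] [115, 106, 95]
160 [113, 108, 92] [111, 108, 95]
161 [113, 105, 92] [91, 86, 78]
162 [120, 113, 99] [95, 88, 81]
163 [117, 111, 99] [103, 98, 92]
164 [114, 109, 95] [114, 110, 105]
165 [117, 112, 99] [109, 97, 94]
166 [124, 115, 102] [79, 73, 72]
167 [118, 113, 100] [77, 71, 64]
[[ 2.000e+02  1.922e+02  1.350e+01  5.439e-01  1.209e-01]
 [ 2.040e+02  1.910e+02  1.200e+01  5.464e-01  1.122e-01]
 [ 2.080e+02  1.920e+02  1.100e+01  5.443e-01  1.035e-01]
 [ 2.120e+02  1.736e+02  5.000e+00  5.845e-01  9.520e-02]
 [ 2.160e+02  1.714e+02  5.500e+00  5.893e-01  8.650e-02]
 [ 2.200e+02  1.682e+02  5.000e+00  5.963e-01  7.780e-02]
 [ 2.240e+02  1.801e+02  5.000e+00  5.702e-01  6.890e-02]
 [ 2.280e+02  1.626e+02  4.00
[... 511 characters left out ...]
7e+02  5.000e+00  6.237e-01 -1.810e-02]
 [ 2.680e+02  1.709e+02  5.000e+00  5.902e-01 -2.680e-02]
 [ 2.720e+02  1.560e+02  6.000e+00  6.229e-01 -3.560e-02]
 [ 2.760e+02  1.568e+02  5.000e+00  6.212e-01 -4.430e-02]
 [ 2.800e+02  1.567e+02  6.000e+00  6.215e-01 -5.300e-02]
 [ 2.840e+02  1.569e+02  5.000e+00  6.209e-01 -6.170e-02]
 [ 2.880e+02  1.568e+02  6.000e+00  6.211e-01 -7.050e-02]
 [ 2.920e+02  1.569e+02  5.000e+00  6.210e-01 -7.920e-02]
 [ 2.960e+02  1.450e+02  0.000e+00  6.472e-01 -8.810e-02]
 [ 3.000e+02  1.450e+02  0.000e+00  6.472e-01 -9.680e-02]
 [ 3.040e+02  1.450e+02  2.000e+00  6.472e-01 -1.055e-01]]
[[ 0.62025553 -0.08701347  0.13      ]] [[ 0.52737407 -0.26377346  0.056     ]]
```

Call:
apply_moves(commands=[27,-13.6,0,0,0,0,0,27,-13.6,0,0,0,0,0,27,-13.6,0,0,0,0,0,27,-13.6,0,0,0,0,0,27,-13.6,0,0,0,0,0,27,-13.6,0,0,0,0,0,27,-13.6,0,0,0,0,0,27,-13.6,0,0,0,0,0,27,-13.6,0,0,0,0,0,27,-13.6,0,0,0,0,0,27,-13.6,0,0,0,0,0,27,-13.6,0,0,0,0,0])

```text
t: 1.15
position: [0.4454, -0.346, 0.2225]
orientation: [-0.0, 0.989, 0.147, -0.0]
contact_force: [-0.2, 0.0, -0.6]
opening: 0.0877
gripper_force: 0.0
```

Call:
apply_moves(commands=[26,-13.6,0,0,0,0,0,26,-13.6,0,0,0,0,0,26,-13.6,0,0,0,0,0,25,-13.6,0,0,0,0,0,0,0,0,0,0,-0.12,0,0,0,0,0,0,-0.12,0,0,0,0,0,0,-0.12,0,0,0,0,0,0,-0.12,0,0,0,0,0,0,-0.12,0,0,0,0,0,0,-0.12,0,0,0,0,0,0,-0.12,0,0,0,0,0,0,-0.12,0])

```text
t: 2.15
position: [0.527, -0.2651, 0.2224]
orientation: [-0.0, 0.808, 0.59, -0.0]
contact_force: [-0.4, -1.0, 0.4]
opening: 0.0875
gripper_force: 0.0
```

Call:
apply_moves(commands=[0,0,0,0,0,-0.12,0,0,0,0,0,0,-0.12,0,0,0,0,0,0,-0.12,0,0,0,0,0,0,-0.12,0,0,0,0,0,0,-0.12,0,0,0,0,0,0,-0.12,0,0,0,0,0,0,-0.12,0,0,0,0,0,0,0,0])

```text
t: 2.82
position: [0.5271, -0.2651, 0.2224]
orientation: [-0.0, 0.498, 0.867, -0.0]
contact_force: [0.3, 0.2, -0.4]
opening: 0.0877
gripper_force: 0.0
```

Run:
```python
from h import *;from cell import env
f=env.grab_frame("wrist");o=env.get_obs();M=rot(o).as_matrix()
print(o["t"],o["position"].round(4),np.degrees(np.arctan2(M[1,1],M[0,1])).round(2),M[:,2].round(4),o["contact_force"].round(2))
print(proj(f,[o["position"]-[0,0,o["position"][2]-.056],[.527,-.264,.056]]).round(0))
cv2.imwrite("pics/w1.png",f["img"][...,::-1])
```

```text
2.8667 [ 0.5271 -0.2651  0.2224] 29.95 [-5.e-04  3.e-04 -1.e+00] [-0.63 -0.15  0.76]
[[259. 176.]
 [259. 175.]]
```

View pics/w1.png

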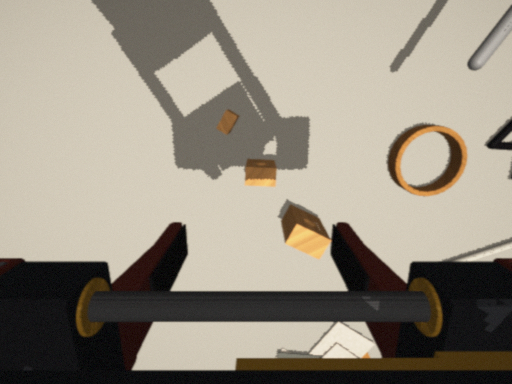

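The wrist view shows the middle block's top centred at about (260,177), matching the projected TCP at (259,176), with its edges parallel to the jaws. I descend and grip.

Call:
apply_moves(commands=[0,0,25,0,0,0,0,0,0,25,0,0,0,0,0,0,25,0,0,0,0,0,0,25,0,0,0,0,0,0,25,0,0,0,0,0,0,25,0,0,0,0,0,0,25,0,0,0,0,0,0,14,0,0,0,0,0,0,10,0,0,0,0,0,0,0,0,0,0,0])

```text
t: 3.7
position: [0.5263, -0.2647, 0.022]
orientation: [-0.001, 0.5, 0.866, -0.0]
contact_force: [0.5, -0.5, 0.3]
opening: 0.0877
gripper_force: 0.0
```

Call:
apply_moves(commands=[0,0,0,0,0,0,100,0,0,0,0,0,0,130,0,0,0,0,0,0,150,0,0,0,0,0,0,170,0,0,0,0,0,0,190,0,0,0,0,0,0,210,0,0,0,0,0,0,230,0,0,0,0,0,0,255,0,0,0,0,0,0,255,0,0,0,0,0,0,255,0,0,0,0,0,0,255,0,0,0,0,0,0,255], squeeze=8)

```text
t: 4.7
position: [0.5273, -0.2652, 0.0238]
orientation: [0.0, 0.499, 0.866, 0.0]
contact_force: [0.2, 0.2, 2.7]
opening: 0.0367
gripper_force: 7.9
```

Call:
apply_moves(commands=[0,0,-10,0,0,0,255,0,0,-20,0,0,0,255,0,0,-22,0,0,0,255,0,0,-22,0,0,0,255,0,0,-22,0,0,0,255,10.8,21.4,0,0,0,0,255,10.8,21.4,0,0,0,0,255,10.8,21.4,0,0,0,0,255,10.8,21.4,0,0,0,0,255,10.8,21.4,0,0,0,0,255,10.8,21.4,0,0,0,0,255,10.8,21.4,0,0,0,0,255])

```text
t: 5.7
position: [0.6192, -0.1237, 0.1201]
orientation: [-0.0, 0.499, 0.866, -0.0]
contact_force: [0.0, -0.4, -0.5]
opening: 0.0364
gripper_force: 7.9
```

Call:
apply_moves(commands=[0,0,0,0,0,0.1,255,0,0,0,0,0,0.1,255,0,0,0,0,0,0.1,255,0,0,0,0,0,0.1,255,0,0,0,0,0,0.1,255,0,0,0,0,0,0.054,255,0,0,0,0,0,0,255,0,0,0,0,0,0,255])

```text
t: 6.37
position: [0.6188, -0.1248, 0.1199]
orientation: [-0.0, 0.717, 0.697, -0.0]
contact_force: [-0.1, -0.6, 0.1]
opening: 0.0363
gripper_force: 7.9
```

```bash
cat > st.py <<'E'
from h import *;from cell import env
def st():
    o=env.get_obs();M=rot(o).as_matrix();a=np.degrees(np.arctan2(M[1,0],M[0,0]))
    print("t",round(o["t"],2),"tcp",o["position"].round(4),"toolx deg",a.round(2),"tilt",M[:2,2].round(4),"F",o["contact_force"].round(2),"M",o["moment"].round(3),"open",round(o["opening"],4),o["gripper_force"],"q",o["q"].round(2))
    return o
E
python3 - <<'E'
from st import *
o=st();w=env.grab_frame("wrist");s=env.grab_frame("scene");t=env.grab_frame("top")
import pickle;pickle.dump(dict(wrist=w,scene=s,top=t),open("f1.pkl","wb"))
h=o["position"]+[0,0,.0102]
print(proj(s,[h,[.62,-.087,.13]]).round(0),proj(w,[h,[.62,-.087,.13]]).round(0),proj(t,[h]).round(0))
sc=proj(s,[[.62,-.087,.13]])[0].astype(int)
cs=cv2.resize(s["img"][sc[1]-50:sc[1]+50,sc[0]-65:sc[0]+65],(400,308),interpolation=cv2.INTER_CUBIC)
tc=cv2.resize(t["img"][120:200,200:330],(400,246),interpolation=cv2.INTER_CUBIC)
o=np.zeros((600,800,3),np.uint8);o[:308,:400]=cs;o[320:566,:400]=tc;o[:300,400:]=cv2.resize(w["img"],(400,300))
cv2.imwrite("pics/c2.png",o[...,::-1])
E
```

```text
t 6.37 tcp [ 0.6188 -0.1248  0.1199] toolx deg 88.44 tilt [-0.0001 -0.    ] F [-0.11 -0.55  0.1 ] M [ 0.026 -0.065  0.007] open 0.0363 7.908204440027475 q [-0.22  0.56  1.68 -0.    0.9  -0.19]
[[247. 216.]
 [261. 208.]] [[258. 246.]
 [258. 182.]] [[313. 158.]]
```

View pics/c2.png

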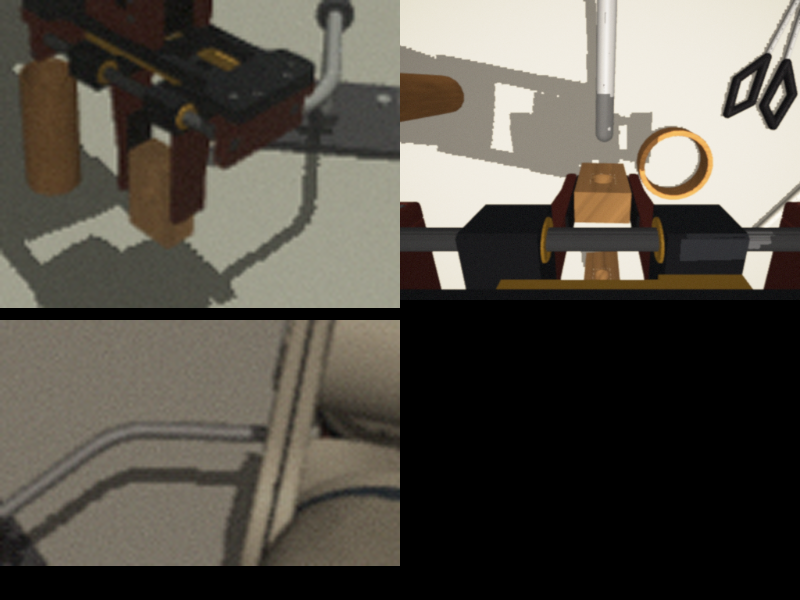

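The wrist view shows the hole at composite (602,179) and the rod tip at (604,141), nearly in line. I measure both in the same frame to get the relative offset.

Run:
```python
from h import *;import pickle
f=pickle.load(open("f1.pkl","rb"))["wrist"];im=f["img"].astype(int);s=im.sum(2)
for r in (10,40,80,105,130,150,170,176): print(r,(s[r,240:285]//3).tolist())
ct=(im[...,0]-im[...,2])
for r in (215,235,255,265,275): print(r,ct[r,215:305].tolist())
```

```text
10 [129, 129, 130, 128, 130, 132, 129, 128, 131, 133, 144, 168, 148, 138, 151, 168, 179, 190, 199, 210, 217, 220, 224, 231, 235, 235, 233, 227, 219, 213, 208, 203, 198, 193, 185, 172, 160, 169, 215, 229, 231, 231, 230, 231, 233]
40 [132, 130, 132, 131, 134, 131, 137, 132, 133, 131, 127, 118, 124, 142, 159, 174, 188, 195, 207, 212, 222, 228, 230, 236, 239, 236, 232, 226, 220, 214, 208, 204, 196, 190, 175, 165, 176, 218, 230, 233, 233, 233, 233, 235, 233]
80 [136, 137, 137, 135, 134, 137, 136, 134, 134, 136, 131, 118, 132, 150, 168, 186, 193, 206, 215, 220, 224, 231, 238, 242, 241, 237, 230, 223, 214, 210, 205, 199, 190, 176, 168, 186, 224, 233, 235, 235, 235, 235, 235, 235, 236]
105 [139, 134, 138, 137, 133, 136, 135, 135, 135, 131, 121, 119, 134, 159, 173, 187, 197, 208, 218, 223, 229, 235, 241, 242, 240, 235, 227, 219, 214, 208, 203, 193, 182, 169, 181, 220, 233, 235, 236, 235, 235, 235, 234, 236, 236]
130 [137, 137, 135, 135, 135, 135, 138, 133, 136, 130, 112, 98, 96, 101, 107, 114, 118, 123, 123, 124, 128, 131, 130, 130, 125, 118, 117, 112, 117, 111, 109, 103, 102, 137, 209, 233, 
[... 1972 characters left out ...]
 103, 98, 102, 101, 101, 99, 101, 101, 101, 98, 96, 95, 94, 94, 95, 97, 99, 100, 100, 99, 101, 103, 102, 103, 105, 102, 103, 104, 105, 104, 104, 105, 104, 104, 104, 106, 109, 106, 104, 105, 106, 107, 107, 109, 113, 110, 113, 110, 109, 107, 105, 106, 108, 104, 88, 50, 15, 3, -2, -1, 0, -1, 2, 19, 29]
275 [1, 0, -2, 3, -1, 1, 2, 23, 63, 89, 91, 95, 94, 99, 96, 99, 102, 102, 99, 102, 100, 101, 100, 102, 100, 102, 97, 95, 95, 95, 92, 95, 99, 99, 101, 102, 101, 98, 101, 102, 104, 102, 104, 102, 105, 103, 104, 103, 102, 104, 104, 106, 104, 106, 106, 106, 106, 107, 108, 109, 111, 113, 111, 108, 111, 107, 106, 103, 105, 105, 106, 102, 99, 99, 97, 96, 94, 95, 87, 57, 21, 4, 1, 2, -1, -2, 0, 2, -1, 0]
```

Run:
```python
from h import *;import pickle
f=pickle.load(open("f1.pkl","rb"))["wrist"]
a=np.radians(88.44);X=np.array([np.cos(a),np.sin(a)]);Y=np.array([np.sin(a),-np.cos(a)]);p0=np.array([.6188,-.1248])
P=ray(f,[[263.4,40],[262.8,80],[262,105],[261.5,130],[261.3,150],[261.1,170],[261.1,179]],.13)[:,:2]-p0
B=ray(f,[[258.8,255],[258.4,265],[258.2,275]],.152)[:,:2]-p0
B2=ray(f,[[(222.3),255],[295.3,255]],.152)
print((P@np.c_[X,Y]*1e3).round(2));print((B@np.c_[X,Y]*1e3).round(2),np.linalg.norm(B2[0]-B2[1]))
```

```text
[[106.56   2.83]
 [ 88.94   2.62]
 [ 77.28   2.27]
 [ 65.06   2.05]
 [ 54.86   1.98]
 [ 44.26   1.9 ]
 [ 39.35   1.91]]
[[ 6.04  0.67]
 [ 0.48  0.47]
 [-5.2   0.37]] 0.036110512666797344
```

Call:
apply_moves(commands=[4,1.4,0,0,0,0,255,8,0,0,0,0,0,255,8,0,0,0,0,0,255,5,0,0,0,0,0,255,0,0,0,0,0,0,255], squeeze=5)

```text
t: 6.93
position: [0.6211, -0.0982, 0.1196]
orientation: [-0.0, 0.717, 0.697, 0.0]
contact_force: [-0.5, -0.3, -0.9]
opening: 0.0362
gripper_force: 4.9
```

Call:
apply_moves(commands=[2,0,0,0,0,0,255,2,0,0,0,0,0,255,2,0,0,0,0,0,255,2,0,0,0,0,0,255,0,0,0,0,0,0,255])

```text
t: 7.35
position: [0.6213, -0.0915, 0.1197]
orientation: [-0.0, 0.717, 0.697, 0.0]
contact_force: [0.2, 0.3, -0.5]
opening: 0.0364
gripper_force: 4.9
```

```bash
python3 -c "
from st import *;st()"
```

```text
t 7.35 tcp [ 0.6213 -0.0915  0.1197] toolx deg 88.34 tilt [-0.0001  0.0001] F [ 0.19  0.27 -0.5 ] M [-0.066 -0.046  0.001] open 0.0364 4.939141608774662 q [-0.17  0.55  1.69  0.    0.9  -0.14]
```

Call:
apply_moves(commands=[2,0,0,0,0,0,255,2,0,0,0,0,0,255,2,0,0,0,0,0,255,2,0,0,0,0,0,255,2,0,0,0,0,0,255,0,0,0,0,0,0,255])

```text
t: 7.85
position: [0.6216, -0.0814, 0.1197]
orientation: [-0.0, 0.717, 0.697, 0.0]
contact_force: [-0.1, -1.3, -0.8]
opening: 0.0363
gripper_force: 4.9
```

Call:
apply_moves(commands=[2,0,0,0,0,0,255,2,0,0,0,0,0,255,2,0,0,0,0,0,255,2,0,0,0,0,0,255,2,0,0,0,0,0,255,0,0,0,0,0,0,255])

```text
t: 8.35
position: [0.6219, -0.0714, 0.1197]
orientation: [-0.0, 0.717, 0.697, 0.0]
contact_force: [1.1, 0.9, -0.2]
opening: 0.0363
gripper_force: 4.9
```

Run:
```python
from st import *
st();f=env.grab_frame("wrist");s=env.grab_frame("scene")
o=np.zeros((420,800,3),np.uint8);o[:300,:400]=cv2.resize(f["img"][100:300,130:397],(400,300));o[:400,400:]=cv2.resize(s["img"][140:260,200:320],(400,400))
cv2.imwrite("pics/c3.png",o[...,::-1])
```

```text
t 8.35 tcp [ 0.6219 -0.0714  0.1197] toolx deg 88.35 tilt [-0.      0.0001] F [ 1.07  0.86 -0.24] M [-0.032 -0.125  0.003] open 0.0363 4.939148593693972 q [-0.13  0.55  1.69  0.    0.9  -0.1 ]
```

View pics/c3.png

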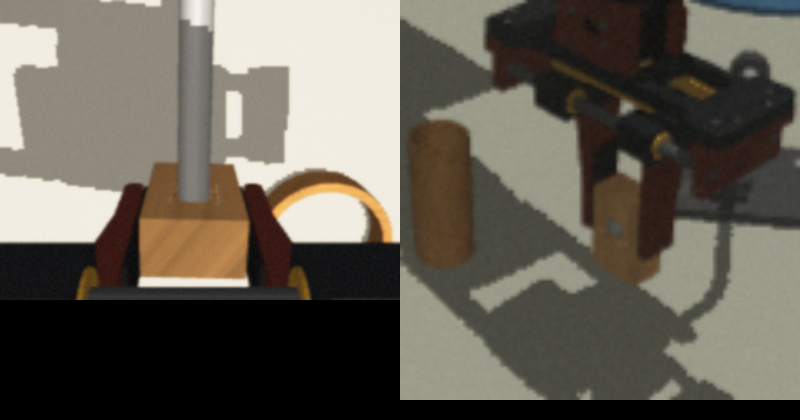

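The block is threaded: the rod enters the hole in the wrist crop at (194,195), and its end shows through the back of the hole in the scene crop at (615,228). I slide it along the outer leg.

Call:
apply_moves(commands=[3,0,0,0,0,0,255,3,0,0,0,0,0,255,3,0,0,0,0,0,255,3,0,0,0,0,0,255,3,0,0,0,0,0,255,3,0,0,0,0,0,255,0,0,0,0,0,0,255])

```text
t: 9.03
position: [0.6224, -0.0531, 0.1197]
orientation: [-0.0, 0.717, 0.697, 0.0]
contact_force: [0.5, 0.0, -0.4]
opening: 0.0364
gripper_force: 4.9
```

Call:
apply_moves(commands=[3,0,0,0,0,0,255,3,0,0,0,0,0,255,3,0,0,0,0,0,255,3,0,0,0,0,0,255,3,0,0,0,0,0,255,3,0,0,0,0,0,255,0,0,0,0,0,0,255])

```text
t: 9.62
position: [0.6229, -0.0352, 0.1197]
orientation: [-0.0, 0.717, 0.697, 0.0]
contact_force: [0.5, -0.5, -1.8]
opening: 0.0365
gripper_force: 4.9
```

Run:
```python
from st import *
st();f=env.grab_frame("wrist");import pickle;pickle.dump(f,open("f2.pkl","wb"))
cv2.imwrite("pics/w4.png",f["img"][...,::-1])
```

```text
t 9.62 tcp [ 0.6229 -0.0352  0.1197] toolx deg 88.37 tilt [-0.      0.0001] F [ 0.5  -0.47 -1.83] M [-0.04  -0.095  0.008] open 0.0365 4.939185194671154 q [-0.08  0.55  1.7   0.    0.9  -0.05]
```

View pics/w4.png

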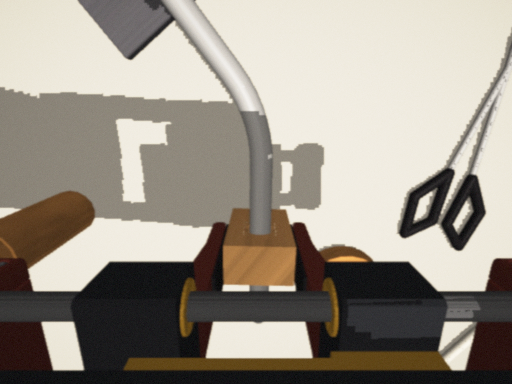

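The wrist view shows the rod going straight through the block at (260,235), then the arc at roughly rows 170-100, and the inner leg running up-left from about (245,95) to (175,0). I measure the inner leg's direction by ray casting.

Run:
```python
from h import *;import pickle
f=pickle.load(open("f2.pkl","rb"));im=cv2.GaussianBlur(f["img"],(3,3),0).astype(int);s=im.sum(2)//3
w=(im[...,0]-im[...,2])
for r in (5,20,35,50,65,80,95): 
    c=175+int((r)*.72)-12
    print(r,c-28,s[r,c-28:c+34].tolist())
a=np.radians(88.37);X=np.array([np.cos(a),np.sin(a)]);Y=np.array([np.sin(a),-np.cos(a)]);p0=np.array([.6229,-.0352])
np.savez("fr.npz",X=X,Y=Y,p0=p0)
```

```text
5 138 [108, 108, 109, 109, 110, 111, 110, 108, 104, 98, 89, 73, 61, 57, 56, 56, 55, 55, 56, 58, 66, 77, 80, 71, 63, 66, 79, 99, 120, 139, 153, 165, 175, 184, 192, 200, 206, 211, 215, 217, 219, 223, 225, 227, 226, 225, 222, 218, 213, 208, 205, 201, 197, 194, 188, 180, 171, 164, 166, 181, 203, 221]
20 149 [111, 112, 111, 110, 109, 108, 106, 106, 108, 110, 110, 110, 110, 110, 106, 99, 91, 80, 66, 54, 45, 40, 44, 63, 92, 113, 119, 118, 124, 137, 150, 162, 173, 183, 191, 199, 207, 212, 215, 218, 222, 225, 228, 229, 229, 228, 225, 221, 216, 212, 208, 204, 200, 195, 190, 183, 174, 167, 169, 184, 205, 222]
35 160 [216, 227, 230, 231, 231, 231, 231, 231, 231, 230, 230, 231, 231, 231, 231, 231, 231, 231, 231, 231, 231, 229, 220, 199, 172, 147, 129, 121, 123, 133, 148, 162, 173, 182, 191, 199, 205, 211, 216, 219, 223, 227, 230, 231, 232, 231, 228, 224, 219, 214, 210, 206, 202, 197, 192, 185, 175, 169, 172, 187, 207, 222]
50 171 [232, 232, 233, 233, 232, 232, 232, 232, 232, 232, 232, 232, 232, 232, 232, 232, 232, 232, 233, 232, 232, 232, 230, 220, 193, 158, 133, 121, 121, 131, 145, 158, 170, 181
[... 395 characters left out ...]
222, 217, 212, 208, 204, 200, 194, 186, 177, 171, 174, 192, 216]
80 192 [233, 233, 233, 233, 233, 233, 234, 233, 233, 233, 233, 233, 233, 234, 234, 234, 233, 233, 233, 234, 233, 233, 233, 232, 229, 220, 199, 172, 146, 129, 126, 136, 151, 166, 179, 189, 197, 206, 213, 218, 222, 226, 231, 236, 238, 237, 235, 231, 225, 219, 214, 209, 205, 201, 194, 185, 175, 169, 180, 204, 224, 232]
95 203 [233, 234, 234, 234, 234, 234, 234, 234, 234, 234, 234, 234, 234, 234, 234, 234, 234, 234, 234, 234, 234, 234, 234, 233, 230, 214, 180, 143, 126, 129, 144, 159, 173, 185, 196, 205, 212, 218, 223, 228, 233, 237, 239, 237, 233, 228, 222, 215, 210, 206, 201, 194, 185, 175, 172, 188, 213, 229, 234, 234, 234, 234]
```

Run:
```python
from h import *;import pickle
f=pickle.load(open("f2.pkl","rb"));d=np.load("fr.npz");B=np.c_[d["X"],d["Y"]]
L=lambda p:(ray(f,p,.13)[:,:2]-d["p0"])@B*1e3
I=L([[191.2,20],[202.1,35],[213.4,50],[224.6,65]]);E=L([[180.2,5],[235,80],[244,95]])
im=f["img"].astype(int).sum(2)//3
O=[]
for r in (170,185,200):
    print(r,im[r,238:285].tolist())
print(I.round(1),E.round(1))
print("ang",np.degrees(np.arctan2(-np.diff(I[[0,-1]],axis=0)[0,1],-np.diff(I[[0,-1]],axis=0)[0,0]*-1)))
```

```text
170 [137, 134, 136, 135, 136, 136, 134, 136, 134, 133, 131, 118, 102, 94, 99, 109, 110, 120, 121, 122, 126, 124, 126, 125, 123, 123, 114, 114, 112, 116, 111, 105, 102, 95, 112, 129, 133, 136, 137, 131, 136, 136, 135, 159, 215, 233, 235]
185 [136, 132, 133, 134, 134, 135, 133, 133, 134, 136, 133, 118, 103, 96, 102, 108, 115, 119, 121, 126, 123, 125, 128, 123, 122, 121, 114, 112, 116, 111, 108, 100, 101, 103, 119, 133, 136, 138, 134, 136, 136, 134, 139, 162, 216, 232, 236]
200 [134, 138, 136, 132, 135, 136, 134, 134, 134, 132, 127, 112, 99, 96, 105, 109, 111, 115, 122, 126, 125, 123, 126, 125, 124, 121, 114, 118, 108, 110, 107, 101, 99, 104, 124, 134, 138, 137, 136, 136, 133, 136, 133, 134, 134, 137, 134]
[[114.8 -30.5]
 [108.5 -25.8]
 [102.2 -20.8]
 [ 95.6 -15.7]] [[120.8 -35.1]
 [ 88.9 -10.8]
 [ 81.9  -6.6]]
ang -142.37539795542497
```

Call:
apply_moves(commands=[1,0.35,0,0,0,0.006,255,3,0.35,0,0,0,0.006,255,3,0,0,0,0,0,255,3,0,0,0,0,0,255,3,0,0,0,0,0,255,3,0,0,0,0,0,255,3,0,0,0,0,0,255,3,0,0,0,0,0,255,3,0,0,0,0,0,255,0,0,0,0,0,0,255])

```text
t: 10.5
position: [0.6246, -0.0102, 0.1197]
orientation: [-0.0, 0.721, 0.693, 0.0]
contact_force: [0.3, -0.2, -1.3]
opening: 0.0365
gripper_force: 4.9
```

Call:
apply_moves(commands=[3,0,0,0,0,0,255,3,0,0,0,0,0,255,3,0,0,0,0,0,255,3,0,0,0,0,0,255,0,0,0,0,0,0,255])

```text
t: 10.92
position: [0.6251, 0.0017, 0.1197]
orientation: [-0.0, 0.721, 0.693, 0.0]
contact_force: [0.3, 0.1, -0.0]
opening: 0.0362
gripper_force: 4.9
```

```bash
cat > cols.py <<'E'
from st import *
import sys
o=st();f=env.grab_frame("wrist");im=cv2.GaussianBlur(f["img"],(3,3),0).astype(int)
g=im.sum(2)//3
for r in map(int,sys.argv[1:]): print(r,220,g[r,220:296].tolist())
import pickle;pickle.dump(f,open("fl.pkl","wb"))
E
python3 cols.py 160 180 195
```

```text
t 10.92 tcp [0.6251 0.0017 0.1197] toolx deg 87.68 tilt [0.     0.0001] F [ 0.27  0.06 -0.04] M [-0.01  -0.115  0.03 ] open 0.0362 4.939200645312667 q [-0.02  0.55  1.69  0.    0.9   0.02]
160 220 [136, 134, 127, 116, 105, 101, 103, 107, 111, 116, 120, 122, 124, 125, 127, 129, 130, 129, 127, 123, 120, 118, 117, 116, 116, 113, 110, 107, 103, 101, 107, 119, 131, 136, 137, 136, 136, 137, 137, 137, 138, 138, 137, 137, 137, 137, 137, 138, 138, 137, 136, 137, 138, 137, 136, 136, 136, 137, 137, 138, 140, 143, 145, 146, 146, 148, 155, 165, 166, 155, 143, 138, 137, 137, 138, 137]
180 220 [137, 136, 135, 136, 137, 136, 136, 136, 136, 137, 137, 137, 137, 136, 133, 123, 108, 100, 101, 106, 111, 117, 121, 125, 126, 126, 127, 127, 128, 126, 123, 120, 117, 117, 116, 114, 111, 106, 103, 103, 110, 123, 133, 136, 137, 138, 138, 138, 137, 137, 137, 137, 137, 136, 136, 136, 137, 137, 137, 145, 172, 209, 231, 236, 236, 236, 236, 236, 236, 234, 220, 188, 155, 140, 138, 138]
195 220 [137, 137, 137, 137, 137, 137, 136, 136, 137, 137, 137, 136, 136, 137, 137, 137, 136, 137, 136, 135, 135, 130, 118, 107, 103, 106, 112, 116, 120, 123, 126, 126, 125, 125, 125, 123, 121, 119, 117, 115, 112, 110, 107, 103, 103, 113, 127, 135, 137, 137, 138, 137, 136, 136, 136, 136, 136, 137, 137, 137, 137, 137, 137, 136, 136, 136, 137, 136, 136, 137, 138, 137, 137, 137, 137, 137]
```

```bash
cat > loc.py <<'E'
# rod centre-line points (pixels, wrist) -> tool frame mm (x ahead, y right), camera lateral bias removed
from h import *;import pickle
from scipy.optimize import least_squares
def loc(px,p,adeg,f=None):
    f=f or pickle.load(open("fl.pkl","rb"));a=np.radians(adeg)
    B=np.array([[np.cos(a),np.sin(a)],[np.sin(a),-np.cos(a)]]).T
    return (ray(f,px,.13)[:,:2]-p)@B*1e3-[0,.5]
E
python3 - <<'E'
from loc import *
P=loc([[237,160],[248.2,180],[254,195]],np.array([.6251,.0017]),87.68);print(P.round(2))
# known radius, outer leg direction = tool x +- small: find centre
for yc in (-69,-70,-71):
    print(yc,[round(x-np.sqrt(4900-(y-yc)**2),1) for x,y in P])
E
```

```text
[[ 49.62 -11.18]
 [ 38.83  -5.41]
 [ 30.45  -2.35]]
-69 [np.float64(10.2), np.float64(9.6), np.float64(9.1)]
-70 [np.float64(11.7), np.float64(11.8), np.float64(12.5)]
-71 [np.float64(13.3), np.float64(14.4), np.float64(16.8)]
```

Call:
apply_moves(commands=[2,0,0,0,0,0,255,2,0.2,0,0,0,0,255,2,0,0,0,0,0,255,2,0,0,0,0,0,255,2,0,0,0,0,-0.018,255,2,0,0,0,0,-0.018,255,2,0,0,0,0,-0.025,255,2,0,0,0,0,-0.029,255,2,0,0,0,0,-0.029,255,0,0,0,0,0,0,255])

```text
t: 11.8
position: [0.6256, 0.0195, 0.1197]
orientation: [-0.0, 0.678, 0.735, 0.0]
contact_force: [-0.3, 0.3, -1.7]
opening: 0.0363
gripper_force: 4.9
```

```bash
python3 cols.py 160 180 195 | cut -c1-420
```

```text
t 11.8 tcp [0.6256 0.0195 0.1197] toolx deg 94.61 tilt [-0.0001  0.0001] F [-0.28  0.33 -1.74] M [-0.053 -0.087  0.052] open 0.0363 4.93881169706583 q [ 0.01  0.55  1.69  0.    0.9  -0.07]
160 220 [123, 124, 125, 126, 127, 129, 129, 128, 124, 122, 120, 118, 117, 116, 114, 112, 108, 104, 101, 101, 110, 123, 132, 136, 137, 137, 137, 137, 137, 136, 136, 136, 137, 136, 136, 137, 137, 137, 137, 136, 137, 137, 137, 137, 136, 137, 138, 137, 136, 136, 135, 136, 136, 137, 136, 136, 137, 137, 136, 139, 153, 183, 213, 229, 233, 233, 233, 233, 233, 233, 231, 216, 182, 151, 139, 138]
180 220 [137, 137, 137, 136, 136, 130, 119, 108, 102, 103, 108, 113, 118, 121, 123, 124, 125, 126, 127, 127, 126, 124, 121, 118, 117, 116, 114, 112, 109, 106, 101, 99, 104, 117, 129, 134, 136, 137, 136, 135, 135, 135, 135, 137, 138, 137, 137, 137, 137, 137, 137, 136, 135, 135, 136, 137, 137, 137, 136, 139, 153, 183, 215, 232, 235, 236, 236, 235, 235, 234, 225, 199, 165, 143, 137, 136]
195 220 [137, 137, 137, 137, 138, 137, 137, 136, 135, 136, 137, 138, 136, 135, 131, 123, 112, 103, 104, 110, 115, 120, 122, 123, 125, 126, 127, 126, 125, 123, 121, 118, 116, 116, 114, 111, 108, 104, 101, 103, 115, 128, 135, 137, 138, 138, 136, 136, 137, 138, 138, 137, 137, 136, 137, 137, 136, 137, 138, 137, 137, 137, 137, 136, 136, 135, 136, 136, 137, 136, 136, 137, 137, 137, 137, 137]
```

Run:
```python
from loc import *
P=loc([[226,160],[239.7,180],[248,195]],np.array([.6256,.0195]),94.61);print(P.round(2))
s=least_squares(lambda v:np.hypot(P[:2+1,0]-v[0],P[:,1]-v[1])-70,[0,-70]);print(s.x,s.fun)
for xc in (0,-2,2,4): print(xc,[round(y-np.sqrt(4900-(x-xc)**2),1) for x,y in P])
```

```text
[[ 49.54 -17.08]
 [ 38.75 -10.09]
 [ 30.38  -5.74]]
[  4.80539974 -71.04676729] [ 0.09879969 -0.23025442  0.13434445]
0 [np.float64(-66.5), np.float64(-68.4), np.float64(-68.8)]
-2 [np.float64(-64.4), np.float64(-67.0), np.float64(-67.8)]
2 [np.float64(-68.5), np.float64(-69.7), np.float64(-69.7)]
4 [np.float64(-70.2), np.float64(-70.9), np.float64(-70.6)]
```

Call:
apply_moves(commands=[2,0,0,0,0,-0.01,255,2,-0.1,0,0,0,-0.027,255,2,0,0,0,0,-0.029,255,2,0,0,0,0,-0.029,255,2,0,0,0,0,-0.029,255,2,0,0,0,0,-0.029,255,2,0,0,0,0,-0.029,255,0,0,0,0,0,0,255])

```text
t: 12.52
position: [0.6234, 0.0333, 0.1197]
orientation: [-0.0, 0.609, 0.793, 0.0]
contact_force: [-0.2, -0.1, -0.5]
opening: 0.0363
gripper_force: 4.9
```

```bash
sed -i 's/220,g\[r,220:296\]/190,g[r,190:280]/' cols.py; python3 cols.py 150 180 195 | cut -c1-480
```

```text
t 12.52 tcp [0.6234 0.0333 0.1197] toolx deg 105.03 tilt [-0.0001  0.0001] F [-0.19 -0.06 -0.54] M [-0.062 -0.105 -0.047] open 0.0363 4.938765317201614 q [ 0.03  0.55  1.7   0.    0.9  -0.23]
150 190 [135, 135, 135, 136, 136, 136, 136, 136, 136, 135, 135, 135, 136, 135, 136, 137, 137, 136, 137, 135, 134, 135, 136, 136, 136, 132, 122, 109, 102, 103, 107, 112, 117, 121, 124, 126, 126, 126, 127, 128, 125, 121, 119, 117, 116, 114, 113, 110, 105, 101, 98, 104, 117, 129, 134, 135, 136, 137, 137, 136, 136, 136, 135, 135, 136, 135, 134, 135, 135, 136, 137, 136, 135, 135, 136, 136, 135, 135, 135, 135, 136, 136, 136, 136, 136, 136, 136, 136, 135, 136]
180 190 [135, 135, 135, 136, 136, 135, 135, 135, 136, 136, 136, 136, 135, 136, 135, 134, 136, 136, 134, 134, 135, 136, 136, 137, 136, 136, 136, 135, 135, 136, 135, 136, 136, 136, 136, 135, 135, 135, 129, 117, 104, 100, 104, 110, 115, 119, 122, 124, 125, 125, 126, 126, 124, 121, 119, 118, 117, 115, 112, 109, 106, 102, 99, 104, 117, 129, 134, 135, 135, 136, 137, 137, 137, 136, 136, 136, 136, 136, 136, 136, 137, 136, 135, 135, 136, 136, 136, 135, 135, 136]
195 190 [136, 137, 137, 137, 137, 136, 135, 136, 136, 135, 135, 136, 136, 136, 136, 136, 136, 136, 135, 136, 137, 136, 136, 137, 137, 137, 135, 135, 136, 135, 135, 135, 136, 135, 135, 136, 136, 136, 135, 135, 136, 137, 137, 136, 132, 122, 109, 101, 102, 108, 114, 118, 123, 125, 125, 125, 127, 126, 125, 122, 119, 117, 116, 114, 113, 110, 106, 102, 99, 104, 117, 130, 135, 136, 136, 136, 136, 137, 136, 136, 136, 136, 136, 135, 135, 136, 136, 136, 136, 136]
```

Run:
```python
from loc import *
P=loc([[229.1,150],[241.6,180],[247.9,195]],np.array([.6234,.0333]),105.03);print(P.round(2))
print(np.degrees(np.arctan2(-(P[0]-P[2])[1],(P[0]-P[2])[0])))
```

```text
[[ 54.68 -15.51]
 [ 38.65  -9.28]
 [ 30.27  -6.  ]]
21.28918258900479
```

Call:
apply_moves(commands=[2,0,0,0,0,-0.02,255,2,0,0,0,0,-0.028,255,2,0,0,0,0,-0.0285,255,2,0,0,0,0,-0.0285,255,2,0,0,0,0,-0.0285,255,2,0,0,0,0,-0.0285,255,0,0,0,0,0,0,255])

```text
t: 13.15
position: [0.6195, 0.0447, 0.1197]
orientation: [-0.0, 0.542, 0.84, 0.0]
contact_force: [0.5, -0.5, -0.5]
opening: 0.0364
gripper_force: 4.9
```

```bash
python3 cols.py 110 180 195 | cut -c1-480
```

```text
t 13.15 tcp [0.6195 0.0447 0.1197] toolx deg 114.31 tilt [-0.0001  0.0001] F [ 0.53 -0.48 -0.47] M [-0.029 -0.082 -0.055] open 0.0364 4.93881200440228 q [ 0.05  0.55  1.7   0.    0.89 -0.37]
110 190 [156, 140, 137, 136, 136, 135, 135, 136, 136, 137, 137, 136, 136, 136, 136, 136, 136, 137, 136, 136, 136, 137, 137, 136, 135, 135, 135, 136, 130, 118, 105, 100, 104, 110, 115, 120, 124, 125, 127, 130, 131, 132, 130, 127, 123, 118, 115, 113, 112, 110, 107, 102, 99, 104, 118, 131, 136, 137, 137, 137, 137, 137, 136, 137, 137, 136, 136, 136, 136, 136, 137, 137, 137, 136, 136, 136, 136, 136, 137, 137, 136, 136, 136, 136, 137, 136, 136, 136, 136, 136]
180 190 [137, 137, 138, 138, 138, 138, 137, 137, 136, 136, 137, 137, 137, 137, 136, 137, 137, 137, 137, 138, 138, 138, 138, 138, 138, 138, 137, 136, 136, 137, 138, 139, 138, 137, 137, 137, 138, 138, 137, 137, 136, 137, 138, 136, 134, 126, 112, 102, 102, 107, 113, 119, 122, 125, 125, 126, 127, 127, 125, 123, 121, 119, 118, 117, 113, 109, 103, 100, 105, 118, 130, 136, 138, 138, 139, 139, 138, 138, 138, 138, 138, 137, 138, 138, 137, 137, 137, 137, 137, 137]
195 190 [138, 137, 138, 138, 137, 137, 138, 138, 137, 137, 137, 137, 137, 137, 137, 138, 138, 138, 138, 138, 137, 137, 137, 137, 136, 137, 137, 137, 138, 137, 137, 137, 136, 137, 138, 137, 137, 138, 139, 138, 139, 138, 138, 138, 138, 137, 137, 137, 132, 119, 106, 102, 106, 112, 118, 122, 124, 126, 127, 127, 126, 125, 124, 122, 121, 118, 116, 112, 109, 105, 101, 102, 114, 127, 135, 136, 136, 136, 137, 138, 138, 138, 138, 137, 137, 137, 137, 138, 137, 137]
```

Run:
```python
from loc import *
P=loc([[231.5,110],[247.5,180],[250.8,195]],np.array([.6195,.0447]),114.31);print(P.round(2))
d=P[0]-P[2];th=np.arctan2(-d[1],d[0]);dist=(P[2,1]+P[2,0]*np.tan(th))*np.cos(th);print(np.degrees(th),dist,np.degrees(np.arccos(1-dist/70)))
```

```text
[[ 74.56 -13.92]
 [ 38.54  -6.3 ]
 [ 30.17  -4.6 ]]
11.857845904880502 1.6988898251647182 12.648921804860882
```

Call:
apply_moves(commands=[2,0,0,0,0,-0.023,255,2,0,0,0,0,-0.028,255,2,0,0,0,0,-0.028,255,2,0,0,0,0,-0.028,255,2,0,0,0,0,-0.026,255,2,0,0,0,0,-0.024,255,2,0,0,0,0,-0.02,255,2,0,0,0,0,-0.015,255,0,0,0,0,0,0,255])

```text
t: 13.95
position: [0.6116, 0.0585, 0.1197]
orientation: [-0.0, 0.46, 0.888, -0.0]
contact_force: [0.1, -0.0, -1.3]
opening: 0.0363
gripper_force: 4.9
```

```bash
python3 cols.py 110 150 180 195 | cut -c1-480
```

```text
t 13.95 tcp [0.6116 0.0585 0.1197] toolx deg 125.25 tilt [-0.0002  0.    ] F [ 0.09 -0.01 -1.26] M [-0.001 -0.133  0.011] open 0.0363 4.938943041488528 q [ 0.08  0.54  1.72  0.    0.89 -0.54]
110 190 [238, 238, 238, 238, 238, 236, 226, 201, 169, 148, 141, 140, 140, 140, 140, 140, 140, 140, 141, 140, 139, 140, 140, 141, 140, 139, 139, 140, 140, 140, 139, 140, 140, 140, 141, 141, 139, 139, 139, 139, 140, 139, 139, 139, 139, 140, 141, 140, 140, 140, 140, 140, 141, 139, 132, 119, 106, 103, 106, 112, 118, 122, 126, 129, 131, 132, 133, 135, 133, 130, 126, 121, 119, 117, 115, 112, 107, 103, 106, 118, 131, 138, 140, 140, 140, 140, 140, 140, 141, 140]
150 190 [141, 141, 141, 141, 141, 140, 140, 139, 140, 140, 139, 139, 140, 141, 141, 142, 142, 142, 141, 141, 141, 141, 141, 141, 140, 139, 140, 141, 140, 140, 139, 140, 141, 140, 140, 140, 140, 140, 140, 140, 140, 139, 139, 140, 141, 141, 141, 140, 140, 140, 140, 140, 141, 141, 139, 132, 118, 106, 104, 107, 112, 119, 123, 126, 128, 130, 131, 131, 131, 129, 127, 124, 121, 119, 117, 114, 110, 105, 104, 112, 127, 138, 142, 141, 140, 141, 141, 141, 
[... 227 characters left out ...]
, 140, 141, 141, 141, 140, 141, 142, 142, 141, 140, 140, 140, 140, 139, 130, 114, 104, 104, 109, 114, 120, 124, 127, 128, 129, 130, 131, 131, 128, 124, 120, 118, 117, 115, 110, 105, 103, 110, 125, 135, 139, 140, 141, 140, 140, 140, 140, 140]
195 190 [236, 233, 231, 231, 231, 225, 213, 192, 169, 153, 146, 142, 140, 140, 141, 141, 141, 141, 140, 139, 139, 139, 139, 139, 139, 139, 140, 141, 142, 142, 141, 141, 142, 141, 140, 141, 142, 142, 141, 140, 139, 140, 141, 140, 140, 140, 140, 139, 140, 141, 140, 140, 140, 141, 141, 139, 134, 123, 111, 104, 106, 112, 118, 122, 126, 129, 130, 130, 131, 130, 129, 126, 122, 120, 118, 115, 111, 108, 105, 111, 125, 136, 140, 141, 140, 140, 141, 141, 140, 141]
```

Run:
```python
from loc import *
P=loc([[257,110],[257.9,150],[258.3,180],[258.7,195]],np.array([.6116,.0585]),125.25);print(P.round(2))
f=pickle.load(open("fl.pkl","rb"));cv2.imwrite("pics/w5.png",f["img"][...,::-1])
```

```text
[[74.61 -1.34]
 [54.63 -0.91]
 [38.6  -0.7 ]
 [30.22 -0.49]]
```

View pics/w5.png

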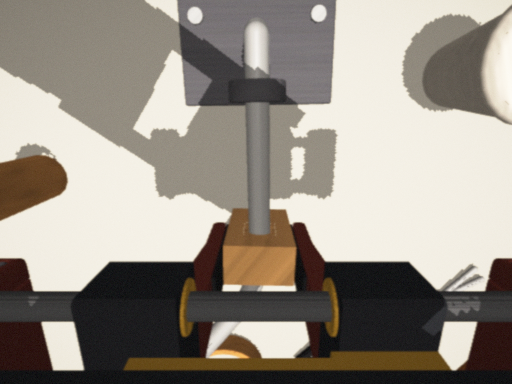

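The wrist view shows the inner leg straight ahead of the block, with the shoulder disc's near edge at about row 102 (around 78 mm ahead). I align the yaw and slide down the inner leg.

Call:
apply_moves(commands=[2,0,0,0,0,-0.008,255,3,0,0,0,0,-0.008,255,3,0,0,0,0,0,255,3,0,0,0,0,0,255,3,0,0,0,0,0,255,3,0,0,0,0,0,255,3,0,0,0,0,0,255,3,0,0,0,0,0,255,3,0,0,0,0,0,255,0,0,0,0,0,0,255])

```text
t: 14.83
position: [0.5962, 0.0798, 0.1197]
orientation: [-0.0, 0.453, 0.891, -0.0]
contact_force: [0.6, 0.0, 0.3]
opening: 0.0366
gripper_force: 4.9
```

Call:
apply_moves(commands=[3,0,0,0,0,0,255,3,0,0,0,0,0,255,3,0,0,0,0,0,255,3,0,0,0,0,0,255,3,0,0,0,0,0,255,3,0,0,0,0,0,255,3,0,0,0,0,0,255,3,0,0,0,0,0,255,0,0,0,0,0,0,255])

```text
t: 15.58
position: [0.582, 0.0991, 0.1196]
orientation: [-0.0, 0.453, 0.891, -0.0]
contact_force: [0.0, 0.2, -0.2]
opening: 0.0363
gripper_force: 4.9
```

Run:
```python
from st import *
st();f=env.grab_frame("wrist")
cv2.imwrite("pics/w6.png",cv2.resize(f["img"][120:320,130:396][...,::-1],(798,600)))
```

```text
t 15.58 tcp [0.582  0.0991 0.1196] toolx deg 126.12 tilt [-0.0003  0.0001] F [ 0.04  0.22 -0.17] M [ 0.033 -0.152 -0.006] open 0.0363 4.939201679080725 q [ 0.15  0.51  1.77  0.    0.86 -0.48]
```

View pics/w6.png

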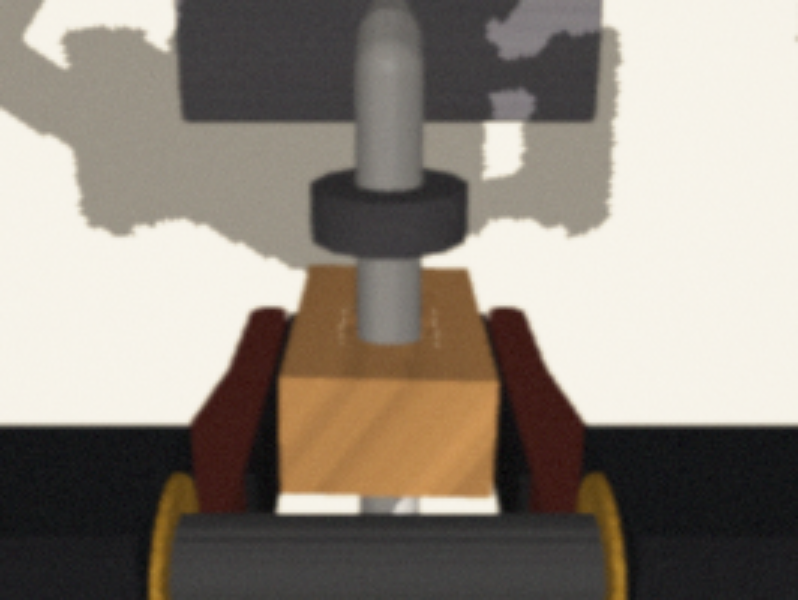

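The shoulder disc's near face is at crop row 258 and the hole entry at row 342, so about 16 mm is left. I close most of it, then feel for contact in small steps.

Call:
apply_moves(commands=[3,0,0,0,0,0,255,3,0,0,0,0,0,255,3,0,0,0,0,0,255,2,0,0,0,0,0,255,1,0,0,0,0,0,255,1,0,0,0,0,0,255,0,0,0,0,0,0,255])

```text
t: 16.22
position: [0.5747, 0.1093, 0.1197]
orientation: [0.0, 0.453, 0.891, -0.0]
contact_force: [-1.0, -0.0, -1.0]
opening: 0.0368
gripper_force: 4.9
```

Call:
apply_moves(commands=[0.5,0,0,0,0,0,255,0.5,0,0,0,0,0,255,0,0,0,0,0,0,255])

```text
t: 16.47
position: [0.5742, 0.11, 0.1196]
orientation: [-0.0, 0.453, 0.891, -0.0]
contact_force: [-0.5, -0.2, -1.0]
opening: 0.0361
gripper_force: 4.9
```

Call:
apply_moves(commands=[0.5,0,0,0,0,0,255,0.5,0,0,0,0,0,255,0,0,0,0,0,0,255])

```text
t: 16.72
position: [0.5736, 0.1108, 0.1197]
orientation: [-0.0, 0.453, 0.891, 0.0]
contact_force: [0.3, -0.6, -1.6]
opening: 0.0363
gripper_force: 4.9
```

Call:
apply_moves(commands=[0.5,0,0,0,0,0,255,0.5,0,0,0,0,0,255,0,0,0,0,0,0,255])

```text
t: 16.97
position: [0.573, 0.1117, 0.1197]
orientation: [-0.0, 0.453, 0.891, 0.0]
contact_force: [-0.7, -0.2, -0.9]
opening: 0.0361
gripper_force: 4.9
```

Call:
apply_moves(commands=[0.5,0,0,0,0,0,255,0.5,0,0,0,0,0,255,0,0,0,0,0,0,255])

```text
t: 17.22
position: [0.5724, 0.1125, 0.1197]
orientation: [-0.0, 0.453, 0.891, -0.0]
contact_force: [-0.4, 0.1, -1.2]
opening: 0.0365
gripper_force: 4.9
```

Call:
apply_moves(commands=[0.5,0,0,0,0,0,255,0.5,0,0,0,0,0,255,0,0,0,0,0,0,255])

```text
t: 17.47
position: [0.5718, 0.1133, 0.1197]
orientation: [-0.0, 0.453, 0.891, -0.0]
contact_force: [0.6, -0.0, -0.8]
opening: 0.0363
gripper_force: 4.9
```

Call:
apply_moves(commands=[0.5,0,0,0,0,0,255,0.5,0,0,0,0,0,255,0,0,0,0,0,0,255])

```text
t: 17.72
position: [0.5716, 0.114, 0.1198]
orientation: [0.0, 0.453, 0.891, 0.0]
contact_force: [2.0, -0.8, -1.6]
opening: 0.0361
gripper_force: 5.0
```

Run:
```python
from st import *
st();f=env.grab_frame("wrist")
cv2.imwrite("pics/w7.png",cv2.resize(f["img"][120:320,130:396][...,::-1],(798,600)))
```

```text
t 17.72 tcp [0.5716 0.114  0.1198] toolx deg 126.1 tilt [ 0.0007 -0.0001] F [ 1.95 -0.77 -1.57] M [-0.221 -0.371 -0.002] open 0.0361 4.984211716800928 q [ 0.18  0.5   1.79 -0.    0.85 -0.45]
```

View pics/w7.png

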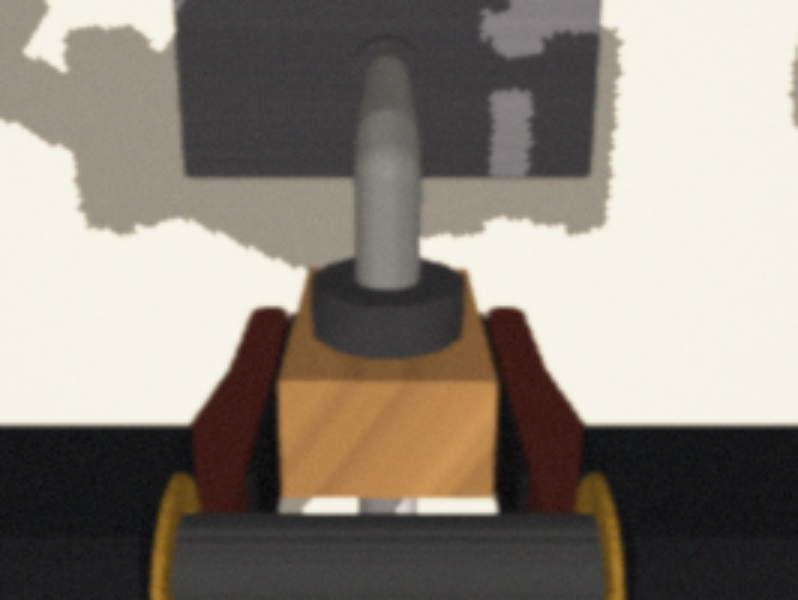

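Contact felt: about 2 N against the travel, and the disc now covers the hole face in the view. I lower the block 1 mm onto the rod and release.

Call:
apply_moves(commands=[0,0,0.5,0,0,0,255,0,0,0.5,0,0,0,255,0,0,0,0,0,0,255,0,0,0,0,0,0,120,0,0,0,0,0,0,110,0,0,0,0,0,0,100,0,0,0,0,0,0,80,0,0,0,0,0,0,60,0,0,0,0,0,0,60], squeeze=3)

```text
t: 18.52
position: [0.5712, 0.1141, 0.1187]
orientation: [-0.0, 0.453, 0.891, -0.0]
contact_force: [0.2, 0.1, 0.3]
opening: 0.0663
gripper_force: 0.0
```

Run:
```python
from st import *
st();f=env.grab_frame("wrist")
cv2.imwrite("pics/w8.png",cv2.resize(f["img"][120:320,130:396][...,::-1],(798,600)))
```

```text
t 18.52 tcp [0.5712 0.1141 0.1187] toolx deg 126.1 tilt [-0.0001  0.    ] F [0.15 0.11 0.29] M [-0.011 -0.098  0.011] open 0.0663 0.0 q [ 0.18  0.5   1.79  0.    0.85 -0.45]
```

View pics/w8.png

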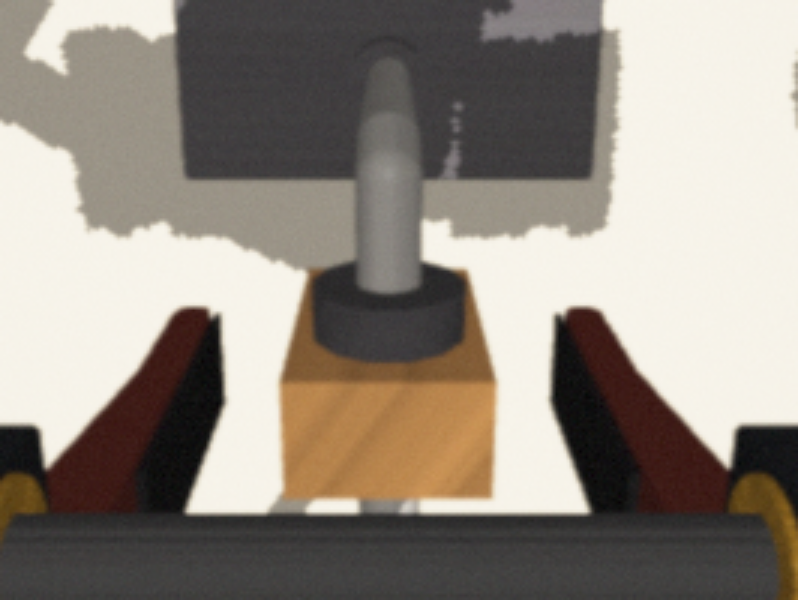

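The block hangs upright against the shoulder disc, with the fingers clear on both sides. I retreat straight up and hand in.

Call:
apply_moves(commands=[0,0,-5,0,0,0,60,0,0,-10,0,0,0,60,0,0,-15,0,0,0,60,0,0,-20,0,0,0,60,0,0,-20,0,0,0,60,0,0,-20,0,0,0,60,0,0,-10,0,0,0,60,0,0,0,0,0,0,60,0,0,0,0,0,0,60,0,0,0,0,0,0,60])

```text
t: 19.4
position: [0.5706, 0.1139, 0.2178]
orientation: [-0.001, 0.453, 0.891, -0.0]
contact_force: [-0.8, -0.1, -0.9]
opening: 0.0671
gripper_force: 0.0
```

Run:
```python
from st import *
f=env.grab_frame("wrist");im=cv2.cvtColor(f["img"],cv2.COLOR_RGB2HSV)
m=((im[...,1]>90)&(im[...,2]>60)&(im[...,0]<25)).astype(np.uint8);n,l,s,c=cv2.connectedComponentsWithStats(m)
print([(s[i].tolist()) for i in range(1,n) if s[i,4]>200], proj(f,[[.5712,.1141,.151]]).round(0))
st();print(env.finish_job())
```

```text
[[239, 177, 43, 41, 1262], [38, 192, 83, 64, 3014], [117, 278, 27, 59, 775], [374, 278, 27, 59, 773], [191, 324, 321, 46, 4931]] [[260. 203.]]
t 19.45 tcp [0.5705 0.1139 0.2175] toolx deg 126.1 tilt [-0.002  -0.0004] F [-0.29 -0.1   0.39] M [-0.08  -0.121  0.044] open 0.0672 0.0 q [ 0.18  0.37  1.73  0.    1.05 -0.45]
the job is handed in; nothing more can be done
None
```

The middle-sized block hangs released against the shoulder at the foot end, and the job was handed in at about 19.5 s with no verdict returned; contact at the shoulder read about 2 N, I saw no sign of forcing, and the arm never came near the tube, cup or tape roll.

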